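Twist the squat jar's lid shut

TASK

The screw lid of the squat round jar, the widest and lowest of the three white vessels bolted to the bench, has been left loose. Twist it clockwise (seen from above) by its finger bar until it is fully shut, its tab home against the stop pin, then let go of it. The slim bottle and the square jar are still airing: leave their lids turned as they are.

Things in the scene. Friction and masses are not known exactly. Their poses are not given: they have to be found in the camera images.
- squat_jar_lid (a joint): turn in rad of the squat jar's captive lid about its upright axis: 0 fully shut (rigid stop), grows counter-clockwise from above as it opens, stop at 1.45. It never rises or comes off; friction 0.12 N m, stays where left. Lid grey, 60 mm across, 18 mm high. Jar white, round, 84 mm across, shoulder 60 mm above the bench, fixed on a dark plate 104 x 104 x 8 mm.
- squat_jar_lid_grip (a point): point on the squat lid's axis inside its finger bar, 23 mm above the lid's flat top, 11 mm below the bar's top, 103 mm above the bench. Turns with the lid: x along the bar, z up. Bar 54 mm long (x), 14 thick (y), 34 high: grip it across its thickness from above. A 6 mm wide tab juts 10 mm from the lid's -x side and runs between two steel pins on the jar.
- slim_bottle_lid_tab (a point): end of the tab on the lid of the slim white bottle (54 mm across, shoulder 106 mm high, top of its bar 152 mm above the bench), 24 mm from the lid's axis; shows how its lid stands turned. To be left alone.
- square_jar_lid_tab (a point): end of the tab on the lid of the square white jar (72 x 72 mm, shoulder 85 mm high, top of its bar 131 mm above the bench), 31 mm from the lid's axis; shows how its lid stands turned. To be left alone.
Mind the look-alikes: they are no part of the job. Leave any blue look-alike of the part that bears squat_jar_lid alone.

How it is judged (in metres and radians):
At the end, for the whole second after the job is handed in: the squat jar's lid is at rest within 0.17 rad (10 degrees) of its shut stop; the tabs of the slim bottle's and the square jar's lids are within 10 mm of where they started (value of joint squat_jar_lid below 0.17 rad and velocity of joint squat_jar_lid between -0.05 and 0.05 rad/s and distance of each of slim_bottle_lid_tab, square_jar_lid_tab from where it was at the start of the episode below 0.01 m); the robot touches nothing.
It fails at once if the slim bottle's lid is turned (distance of slim_bottle_lid_tab from where it was at the start of the episode above 0.01 m).
It fails at once if the square jar's lid is turned (distance of square_jar_lid_tab from where it was at the start of the episode above 0.01 m).
It also fails if it takes over 27 s, if anything falls off the work surface, if the arm or the gripper's body presses on something with over 40 N, if the wrist force passes 120 N, or if a joint passes its speed limit or range.

ROBOT

A 7-joint arm with a two-finger parallel gripper is mounted at the origin on a cart in front of the work surface, level with it; the furniture and walls round the work are solid. World frame = base frame: x ahead of the robot, y to its left, z up, the work surface at z = 0. Lengths are in m, angles in degrees, forces in N, time in s.
With the tool pointing down it reaches from about 0.425 to 0.875 m from the base axis. Payload 4.7 kg.
Tool frame: the origin (TCP) lies on the centre line of the jaws, within the pads' length; the fingertips stand ahead of it and the grasp point (between the pads) lies 2 mm behind it (env.tip_reach is the x of the fingertips in the tool frame, in m); x points along the fingers, z is the direction in which the jaws open and shut, and the axes are right-handed (so a half turn about x gives the same grasp; the last joint's range is limited). The gripper opens to 87 mm and grips with 3 to 60 N. Pads are 19 mm wide; open, the fingers measure 117 mm over their backs; the gripper's body (75 mm by 190 mm) begins 51 mm behind the grasp point.
Start: joints at [-69.093, 18.392, -4.016, 83.108, 1.295, 78.541, -3.26], TCP at [0.223, 0.61, 0.202] pointing down, gripper open.
Joint ranges: [-163.93, 163.93], [-17.29, 119.83], [-79.2, 71.16], [3.27, 140.29], [-89.18, 269.18], [5.43, 117.66], [-154.24, 154.24]. Speed limits (degrees/s): [147.25, 147.25, 180, 180, 180, 180, 180].

INTERFACE

Orientations are given as [roll, pitch, yaw] about the fixed x, y, z axes, in that order (R = Rz(yaw) Ry(pitch) Rx(roll)).
In Python, from cell import telemetry, optics, env, models gives the robot as it stands.
- The arm moves only by the shell command python3 -m pendant 'ROWS' [FORCE]. ROWS is JSON, a list of rows, each a list of 3 entries, a list of its own where there are three numbers: the finger opening in mm, from 0 to 87, then the shift along the tool's x, y, z in mm, then the turn, a rotation vector about the tool's x, y, z in rad. A call has 1 to 10 rows; each row is the pose to reach, as a shift and turn from the pose commanded when the call began, along the tool's axes at that moment; what a row does not reach only later rows make up. A row lasts 1/12 s, in which the tool goes at most 41.7 mm and 7.16 degrees, less where a joint would pass 70% of its speed; a pose out of reach is approached as far as the arm can. A call with a gripper value outside its range is refused whole. The fingers move at their own pace and stop on an object; FORCE is the grip in N (left out, the last holds). Time passes only in rows, so rows that repeat a pose let the fingers close. It gives the time, the measured TCP pose, the force and the opening at its end, in the units of the state.
- telemetry.get_obs(): the state, without advancing time (a new reading comes with each control period).
- optics.read_camera(name): name is "scene" or "top"; returns a dict with "image" (420x560x3 uint8, blue, green, red), "range_z" (420x560 float32, m along the optical axis (not along the pixel's ray), 0 where there is no reading), "fx", "fy", "cx", "cy" (pixels), "cam_to_world" (4x4, takes a point from camera to world coordinates). Camera axes: x right, y up, looking along -z (the intrinsics and any distortion apply to the point x, -y, -z); pixel columns grow to the right and rows downward; lengths in m; the calibration is good to about 2 mm. A picture is of the moment at which its call begins.
- env.sign_off(): hands the job in, once; it reports no verdict.
Trained networks look in the newest picture that a camera, given by its name, has taken for a name from the list of things; names that differ only in an ending like _2 or _b are one class to them, and where a whole thing is asked for, a point or a joint stands for the part that bears it (a point fixed in the world has none). Each returns a list of dicts, best first, with "confidence" (0 to 1); they miss things now and then, are a little off and sometimes report something else, mostly with a low value. They report only what shows in the picture. A call takes as long as a camera call. They do not tell look-alikes from the thing itself.
- models.masks_of(camera, label): "pixels" (420x560 bool, what is visible of it) and "extent" ([left, top, right, bottom] as shares, 0 to 1, of the picture: columns of its width, rows of its height, round what is visible of it).
- models.landmark_of(camera, label): "centre" ([row, column] as shares, 0 to 1, of the picture: columns of its width, rows of its height: a listed point, or the origin of a listed thing).
The state is a dict: "time_s": time; "qpos": joint angles; "joint_velocities": joint speeds; "effort": joint torques, N m; "tool_pos": TCP position; "tool_rot": TCP orientation; "force": force on the tool from outside, world axes, zero at the start; "wrist_torque": the same for the moment, N m; "grip_width": finger opening in m.
Only numpy, scipy, OpenCV 4.12 (cv2) and the standard library are available. Lean on these libraries where they do the work, as an engineer would, in place of code of your own. Each camera call takes 0.05 s, during which the arm holds its last target.

## Working session

There is one attempt and no reset: what is moved stays moved. The work goes in short steps, Python scripts to look and compute and a shell command to move; the robot and the scene stay as the last step left them, time stands still between calls to the robot, and variables do not carry over. Pictures are saved under pics/ and viewed, and the job is handed in when it is done.

```bash
ls; mkdir -p pics; python3 - <<'E'
from cell import telemetry, optics, env, models
import cv2, numpy as np, pickle
print(telemetry.get_obs()); print(env.tip_reach)
D={}
for c in ("scene","top"):
    d=optics.read_camera(c); D[c]=d
    cv2.imwrite(f"pics/{c}0.png",d["image"])
    print(c,d["fx"],d["fy"],d["cx"],d["cy"],[k for k in d]); print(np.round(d["cam_to_world"],4))
    for l in ("squat_jar_lid","squat_jar_lid_grip","slim_bottle_lid_tab","square_jar_lid_tab"):
        for r in models.landmark_of(c,l): print(c,l,"lm",round(r["confidence"],2),np.round([r["centre"][0]*420,r["centre"][1]*560],1))
    for r in models.masks_of(c,"squat_jar_lid"): print("mask",round(r["confidence"],2),np.round(np.array(r["extent"])*[560,420,560,420],1),r["pixels"].sum())
pickle.dump(D,open("d0.pkl","wb"))
E
```

```text
pics
{'time_s': 0.0, 'qpos': array([-69.09169939,  18.4384502 ,  -4.01536172,  83.17487761,
         1.29501314,  78.54207363,  -3.26072719]), 'joint_velocities': array([-0.08718584, -0.04194778,  0.0835805 , -0.05841426,  0.02784992,
        0.0293392 ,  0.11308208]), 'effort': array([-3.94830695e-04, -4.91292679e+01, -4.03837385e-01, -3.12530637e+01,
       -6.37247809e-02,  4.39531286e-02,  1.72522869e-04]), 'tool_pos': array([0.22322859, 0.60982445, 0.20046867]), 'tool_rot': array([-176.92805602,   89.88968563, -107.02749324]), 'force': array([ 0.04903558,  0.06017056, -0.14155512]), 'wrist_torque': array([-0.04633716, -0.00060455, -0.00922282]), 'grip_width': 0.08705174353007795}
0.017
scene 462.89177495927174 462.89177495927174 283.9660118154336 211.0411206626593 ['image', 'range_z', 'fx', 'fy', 'cx', 'cy', 'cam_to_world']
[[ 0.7991  0.414  -0.436  -0.0504]
 [-0.601   0.5706 -0.5597 -0.8157]
 [ 0.017   0.7093  0.7047  0.9499]
 [ 0.      0.      0.      1.    ]]Traceback (most recent call last):
  File "<stdin>", line 10, in <module>
ValueError: it knows: slim_bottle_lid_tab, square_jar_lid_tab, squat_jar_lid_grip
```

```bash
cat > look.py <<'E'
from cell import telemetry, optics, env, models
import cv2, numpy as np, pickle
def w(d,r,c,z=None,zr=None):
    # pixel -> world at height z or with depth zr
    T=d["cam_to_world"]; v=np.array([(c-d["cx"])/d["fx"],-(r-d["cy"])/d["fy"],-1.])
    a=T[:3,:3]@v; o=T[:3,3]
    s=zr if zr is not None else (z-o[2])/a[2]
    return o+s*a
def snap(tag):
    D={}
    for c in ("scene","top"):
        d=optics.read_camera(c); D[c]=d
        cv2.imwrite(f"pics/{c}{tag}.png",d["image"])
        for l in ("squat_jar_lid_grip","slim_bottle_lid_tab","square_jar_lid_tab"):
            for r in models.landmark_of(c,l):
                p=np.array([r["centre"][0]*420,r["centre"][1]*560])
                zr=d["range_z"][int(p[0]),int(p[1])]
                print(c,l,"lm",round(r["confidence"],2),np.round(p,1),"depthpt",np.round(w(d,*p,zr=zr),3),"z.103",np.round(w(d,*p,z=.103),3))
        for l in ("squat_jar_lid",):
          try:
            for r in models.masks_of(c,l): print(c,"mask",l,round(r["confidence"],2),np.round(np.array(r["extent"])*[560,420,560,420],1),r["pixels"].sum()); D.setdefault(c+"m",[]).append(r["pixels"])
          except Exception as e: print(e)
    pickle.dump(D,open(f"d{tag}.pkl","wb"))
E
python3 - <<'E'
from look import *
snap("1")
d=pickle.load(open("d1.pkl","rb"))["top"]
print(d["fx"],d["cx"],d["cy"],np.round(d["cam_to_world"],4))
E
```

```text
scene squat_jar_lid_grip lm 0.95 [275.8 408.4] depthpt [ 0.57  -0.482  0.113] z.103 [ 0.578 -0.478  0.103]
scene squat_jar_lid_grip lm 0.75 [244.5 316.1] depthpt [ 0.461 -0.287  0.113] z.103 [ 0.467 -0.281  0.103]
scene slim_bottle_lid_tab lm 0.67 [173.1 271.9] depthpt [ 0.529 -0.013  0.116] z.103 [ 0.537 -0.001  0.103]
scene square_jar_lid_tab lm 0.82 [162.1 225.2] depthpt [0.461 0.126 0.096] z.103 [0.457 0.118 0.103]
scene mask squat_jar_lid 0.82 [304.9 235.4 329.5 269.9] 505
scene mask squat_jar_lid 0.7 [384.2 269.1 422.3 299.8] 634
top squat_jar_lid_grip lm 0.77 [161.9 417.3] depthpt [ 0.572 -0.47   0.117] z.103 [ 0.576 -0.475  0.103]
top squat_jar_lid_grip lm 0.6 [213.6 343.3] depthpt [ 0.462 -0.288  0.112] z.103 [ 0.463 -0.289  0.103]
top slim_bottle_lid_tab lm 0.62 [196.6 230.5] depthpt [ 0.519 -0.033  0.1  ] z.103 [ 0.518 -0.033  0.103]
top square_jar_lid_tab lm 0.64 [232.2 164.4] depthpt [0.446 0.121 0.097] z.103 [0.445 0.119 0.103]
top mask squat_jar_lid 0.84 [327.7 200.9 355.6 225.2] 556
top mask squat_jar_lid 0.72 [399.  152.1 425.9 177.4] 532
404.6729733073604 275.33848397912163 204.16518305692568 [[-0.06    0.9766 -0.2067  0.3021]
 [-0.9982 -0.0578  0.0168 -0.1196]
 [ 0.0045  0.2074  0.9783  1.0133]
 [ 0.      0.      0.      1.    ]]
```

View pics/scene1.png

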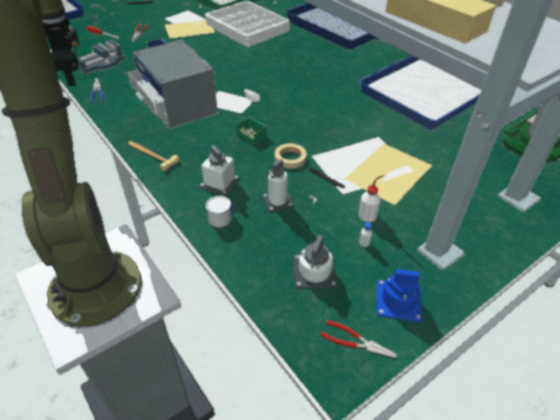

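View pics/top1.png

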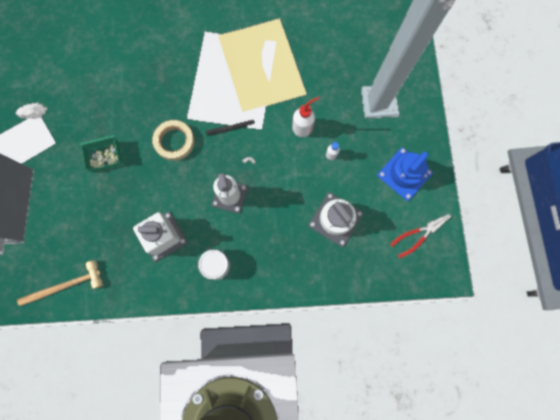

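```bash
python3 - <<'E'
from look import *
D=pickle.load(open("d1.pkl","rb"))
a=cv2.resize(D["scene"]["image"][215:325,280:450],None,fx=3.5,fy=3.5,interpolation=2)
b=cv2.resize(D["top"]["image"][130:245,300:450],None,fx=4,fy=4,interpolation=2)
cv2.imwrite("pics/crop_s.png",a);cv2.imwrite("pics/crop_t.png",b)
E
```

```text
(no output)
```

View pics/crop_s.png

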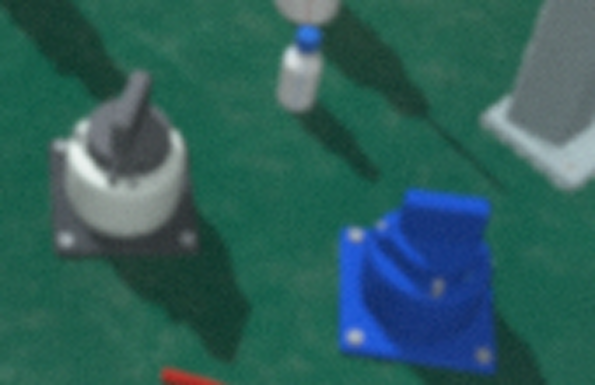

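View pics/crop_t.png

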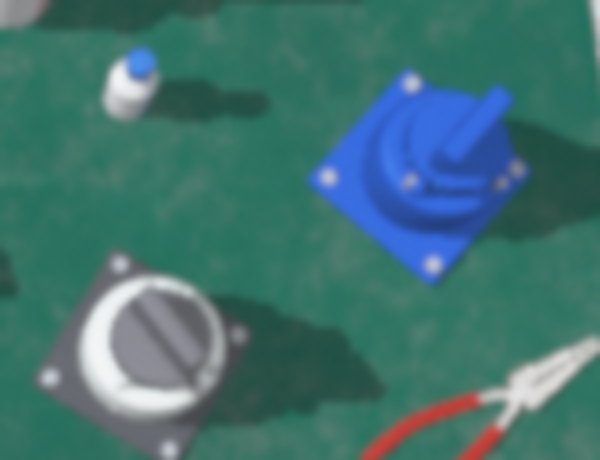

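The three white vessels are the square jar at scene (row 170, col 218), the slim bottle at (183, 277) and the squat jar at (262, 316), which is top (215, 340). Two things could be mistaken for the squat jar:
- **Blue copy:** scene (290, 400), top (168, 408).
- **Plain white pot:** scene (210, 218).

I choose the grey lid on the low, wide white jar at scene (245, 316) / top (214, 343), and the crops confirm it. Next I measure its bar.

```bash
python3 - <<'E'
from look import *
D=pickle.load(open("d1.pkl","rb"))
P={}
for c in ("scene","top"):
    d=D[c]; rr,cc=np.mgrid[0:420,0:560]; T=d["cam_to_world"]
    z=d["range_z"]; v=np.stack([(cc-d["cx"])/d["fx"]*z,-(rr-d["cy"])/d["fy"]*z,-z],-1)
    W=v@T[:3,:3].T+T[:3,3]; ok=z>0
    near=ok&(np.hypot(W[...,0]-.463,W[...,1]+.286)<.05)
    for lo,hi in((.066,.09),(.1,.13)):
        m=near&(W[...,2]>lo)&(W[...,2]<hi)
        p=W[m]; 
        if len(p)<5: continue
        cen=p.mean(0); u,s,vt=np.linalg.svd(p[:,:2]-cen[:2],full_matrices=False)
        (rx,ry),(w_,h_),ang=cv2.minAreaRect((p[:,:2]*1000).astype(np.float32))
        print(c,lo,len(p),np.round(cen,4),"zmax",p[:,2].max().round(4),np.percentile(p[:,2],[50,90]).round(4),"ax",np.degrees(np.arctan2(vt[0,1],vt[0,0])).round(1),s.round(3),"rect",np.round([rx,ry,w_,h_,ang],1))
    # obstacles: highest points in xy cells
    m=ok&(W[...,2]>.05)&(W[...,0]>.15)&(W[...,0]<1.1)&(abs(W[...,1])<.9)
    g={}
    for x,y,zz in W[m]: 
        k=(round(x,1),round(y,1)); g[k]=max(g.get(k,0),zz)
    print(c,sorted((k,float(round(v,2))) for k,v in g.items()))
E
```

```text
scene 0.066 363 [ 0.4578 -0.293   0.0787] zmax 0.09 [0.0801 0.0833] ax 138.6 [0.337 0.307] rect [ 460.9 -287.3   66.    59.1    6.2]
scene 0.1 131 [ 0.4618 -0.289   0.1122] zmax 0.1189 [0.1136 0.1161] ax -148.4 [0.189 0.05 ] rect [ 463.7 -286.5   54.8   14.8   33.2]
scene [((np.float64(0.2), np.float64(0.5)), 0.39), ((np.float64(0.2), np.float64(0.6)), 0.47), ((np.float64(0.2), np.float64(0.7)), 0.23), ((np.float64(0.3), np.float64(0.0)), 0.06), ((np.float64(0.3), np.float64(0.6)), 0.45), ((np.float64(0.3), np.float64(0.7)), 0.34), ((np.float64(0.4), np.float64(-0.3)), 0.12), ((np.float64(0.4), np.float64(0.0)), 0.06), ((np.float64(0.4), np.float64(0.1)), 0.14), ((np.float64(0.4), np.float64(0.2)), 0.14), ((np.float64(0.4), np.float64(0.5)), 0.17), ((np.float64(0.4), np.float64(0.6)), 0.15), ((np.float64(0.4), np.float64(0.7)), 0.12), ((np.float64(0.4), np.float64(0.8)), 0.12), ((np.float64(0.5), np.float64(-0.5)), 0.08), ((np.float64(0.5), np.float64(-0.4)), 0.07), ((np.float64(0.5), np.float64(-0.3)), 0.12), ((np.float64(0.5), np.float64(-0.2)), 0.06), ((np.float64(0.5), np.float64
[... 2441 characters left out ...]
5), np.float64(-0.4)), 0.07), ((np.float64(0.5), np.float64(-0.3)), 0.12), ((np.float64(0.5), np.float64(-0.2)), 0.06), ((np.float64(0.5), np.float64(-0.0)), 0.15), ((np.float64(0.5), np.float64(0.1)), 0.13), ((np.float64(0.5), np.float64(0.2)), 0.13), ((np.float64(0.5), np.float64(0.5)), 0.11), ((np.float64(0.6), np.float64(-0.5)), 0.12), ((np.float64(0.6), np.float64(-0.4)), 0.08), ((np.float64(0.6), np.float64(-0.3)), 0.08), ((np.float64(0.6), np.float64(-0.0)), 0.15), ((np.float64(0.6), np.float64(0.5)), 0.14), ((np.float64(0.7), np.float64(-0.4)), 0.44), ((np.float64(0.7), np.float64(-0.2)), 0.17), ((np.float64(0.8), np.float64(-0.5)), 0.42), ((np.float64(0.8), np.float64(-0.4)), 0.44)]
```

```bash
cat >> look.py <<'E'
from scipy.spatial.transform import Rotation as Ro
def plan(p,yaws=None):
    """world target p, tool x down, tool z (jaw direction) at world azimuths"""
    o=telemetry.get_obs(); R=Ro.from_euler("xyz",o["tool_rot"],degrees=True)
    print("t",o["time_s"],"q7",o["qpos"][6].round(1),"tcp",o["tool_pos"].round(4),"shift mm",(R.inv().apply(np.array(p)-o["tool_pos"])*1000).round(1),"grip",o["grip_width"].round(4),"F",o["force"].round(1),"M",o["wrist_torque"].round(2))
    M=R.as_matrix(); print("jaw az",np.degrees(np.arctan2(M[1,2],M[0,2])).round(2),"x axis",M[:,0].round(4))
    for y in yaws or []:
        a=np.radians(y); z=np.array([np.cos(a),np.sin(a),0]); x=np.array([0,0,-1.]); 
        Rt=Ro.from_matrix(np.c_[x,np.cross(z,x),z]); rv=(R.inv()*Rt).as_rotvec(); print("yaw",y,"turn",rv.round(4),np.degrees(np.linalg.norm(rv)).round(1))
E
python3 - <<'E'
from look import *
plan([.223,.61,.33]); plan([.5,.35,.33]); plan([.4645,-.2865,.2],[123,-57])
E
```

```text
Traceback (most recent call last):
  File "look.py", line 28, in plan
    print("t",o["time_s"],"q7",o["qpos"][6].round(1),"tcp",o["tool_pos"].round(4),"shift mm",(R.inv().apply(np.array(p)-o["tool_pos"])*1000).round(1),"grip",o["grip_width"].round(4),"F",o["force"].round(1),"M",o["wrist_torque"].round(2))
                                                                                                                                                             ^^^^^^^^^^^^^^^^^^^^^
AttributeError: 'float' object has no attribute 'round'
```

```bash
sed -i 's/o\["grip_width"\].round(4)/round(o["grip_width"],4)/; s/"t",o\["time_s"\]/"t",round(o["time_s"],2)/' look.py
python3 - <<'E'
from look import *
plan([.223,.61,.33]); plan([.5,.35,.33]); plan([.53,.0,.33]);plan([.4645,-.2865,.2],[123,-57])
E
```

```text
t 0.55 q7 -3.3 tcp [0.2234 0.6104 0.2016] shift mm [-128.4    0.3   -0.5] grip 0.0868 F [-0.5 -0.6 -0.2] M [ 0.   -0.01 -0.06]
jaw az 69.9 x axis [ 1.e-04  0.e+00 -1.e+00]
t 0.55 q7 -3.3 tcp [0.2234 0.6104 0.2016] shift mm [-128.4 -349.2 -149.5] grip 0.0868 F [-0.5 -0.6 -0.2] M [ 0.   -0.01 -0.06]
jaw az 69.9 x axis [ 1.e-04  0.e+00 -1.e+00]
t 0.55 q7 -3.3 tcp [0.2234 0.6104 0.2016] shift mm [-128.4 -497.7 -467.9] grip 0.0868 F [-0.5 -0.6 -0.2] M [ 0.   -0.01 -0.06]
jaw az 69.9 x axis [ 1.e-04  0.e+00 -1.e+00]
t 0.55 q7 -3.3 tcp [0.2234 0.6104 0.2016] shift mm [   1.6 -534.6 -759.4] grip 0.0868 F [-0.5 -0.6 -0.2] M [ 0.   -0.01 -0.06]
jaw az 69.9 x axis [ 1.e-04  0.e+00 -1.e+00]
yaw 123 turn [-9.268e-01  0.000e+00  1.000e-04] 53.1
yaw -57 turn [ 2.2148e+00  1.0000e-04 -0.0000e+00] 126.9
```

```bash
python3 -m pendant '[[60,[-42,0,0],[0,0,0]],[60,[-84,0,0],[0,0,0]],[60,[-128,0,0],[0,0,0]],[60,[-128,-38,-16],[0.1,0,0]],[60,[-128,-76,-33],[0.2,0,0]],[60,[-128,-114,-49],[0.3,0,0]],[60,[-128,-152,-65],[0.4,0,0]],[60,[-128,-190,-81],[0.5,0,0]],[60,[-128,-228,-98],[0.6,0,0]],[60,[-128,-266,-114],[0.7,0,0]]]' 30
python3 - <<'E'
from look import *
plan([.5,.35,.33]); plan([.55,.05,.33]);plan([.4645,-.2865,.2],[-57])
E
```

```text
time_s: 1.38
tool_pos: [0.4352, 0.4102, 0.33]
tool_rot: [24.6, 89.9, 54.1]
force: [0.7, 0.6, 0.0]
grip_width: 0.0599
t 1.38 q7 -15.0 tcp [0.4352 0.4102 0.33  ] shift mm [  0.  -84.4  26.7] grip 0.0599 F [0.7 0.6 0. ] M [-0.04  0.   -0.01]
jaw az 29.52 x axis [ 5.e-04  7.e-04 -1.e+00]
t 1.38 q7 -15.0 tcp [0.4352 0.4102 0.33  ] shift mm [-2.000e-01 -3.701e+02 -7.760e+01] grip 0.0599 F [0.7 0.6 0. ] M [-0.04  0.   -0.01]
jaw az 29.52 x axis [ 5.e-04  7.e-04 -1.e+00]
t 1.38 q7 -15.0 tcp [0.4352 0.4102 0.33  ] shift mm [ 129.5 -620.8 -317.9] grip 0.0599 F [0.7 0.6 0. ] M [-0.04  0.   -0.01]
jaw az 29.52 x axis [ 5.e-04  7.e-04 -1.e+00]
yaw -57 turn [ 1.51e+00  4.00e-04 -9.00e-04] 86.5
```

Now towards (0.55, 0.05, 0.33).

```bash
python3 -m pendant '[[60,[0,-39,10],[0.1,0,0]],[60,[0,-78,10],[0.2,0,0]],[60,[0,-117,5],[0.3,0,0]],[60,[0,-156,-5],[0.4,0,0]],[60,[0,-195,-18],[0.5,0,0]],[60,[0,-233,-32],[0.6,0,0]],[60,[0,-270,-46],[0.7,0,0]],[60,[0,-308,-60],[0.8,0,0]],[60,[0,-344,-76],[0.9,0,0]],[60,[0,-380,-94],[1.0,0,0]]]'
python3 - <<'E'
from look import *
plan([.4645,-.2865,.33],[-57]);plan([.4645,-.2865,.18],[-57])
E
```

```text
time_s: 2.22
tool_pos: [0.5413, 0.0336, 0.3298]
tool_rot: [57.4, 89.9, 29.6]
force: [-0.1, -0.1, -0.1]
grip_width: 0.0602
t 2.22 q7 -32.7 tcp [0.5413 0.0336 0.3298] shift mm [  -0.4 -319.1   81.2] grip 0.0602 F [-0.1 -0.1 -0.1] M [-0.09  0.01  0.01]
jaw az -27.77 x axis [ 8.e-04  5.e-04 -1.e+00]
yaw -57 turn [ 5.101e-01  3.000e-04 -9.000e-04] 29.2
t 2.22 q7 -32.7 tcp [0.5413 0.0336 0.3298] shift mm [ 149.6 -319.2   81.1] grip 0.0602 F [-0.1 -0.1 -0.1] M [-0.09  0.01  0.01]
jaw az -27.77 x axis [ 8.e-04  5.e-04 -1.e+00]
yaw -57 turn [ 5.101e-01  3.000e-04 -9.000e-04] 29.2
```

```bash
python3 -m pendant '[[60,[0,-39,10],[0.06,0,0]],[60,[0,-78,20],[0.12,0,0]],[60,[0,-117,30],[0.18,0,0]],[60,[0,-156,40],[0.25,0,0]],[60,[0,-195,50],[0.32,0,0]],[60,[0,-234,60],[0.38,0,0]],[60,[0,-273,70],[0.44,0,0]],[60,[30,-306,78],[0.51,0,0]],[60,[65,-319,81],[0.51,0,0]],[60,[100,-319,81],[0.51,0,0]]]'
python3 - <<'E'
from look import *
snap("2")
plan([.4645,-.2865,.104],[-57])
D=pickle.load(open("d2.pkl","rb"))
a=cv2.resize(D["scene"]["image"][150:325,250:430],None,fx=3,fy=3,interpolation=2)
b=cv2.resize(D["top"]["image"][130:265,260:430],None,fx=3.5,fy=3.5,interpolation=2)
cv2.imwrite("pics/c2s.png",a);cv2.imwrite("pics/c2t.png",b)
E
```

```text
time_s: 3.05
tool_pos: [0.4636, -0.2907, 0.2295]
tool_rot: [8.5, 89.8, -48.7]
force: [-0.1, 0.6, -0.2]
grip_width: 0.0602
scene squat_jar_lid_grip lm 0.82 [275.9 406.3] depthpt [ 0.566 -0.48   0.114] z.103 [ 0.574 -0.476  0.103]
scene squat_jar_lid_grip lm 0.59 [245.1 316.2] depthpt [ 0.46  -0.289  0.114] z.103 [ 0.466 -0.282  0.103]
scene slim_bottle_lid_tab lm 0.59 [177.6 271.1] depthpt [ 0.516 -0.027  0.115] z.103 [ 0.524 -0.016  0.103]
scene square_jar_lid_tab lm 0.77 [163.2 224.1] depthpt [0.462 0.135 0.085] z.103 [0.451 0.115 0.103]
scene mask squat_jar_lid 0.96 [384.7 269.2 419.  300.6] 655
scene mask squat_jar_lid 0.9 [303.4 235.1 327.2 267.5] 481
top slim_bottle_lid_tab lm 0.75 [194.8 230.8] depthpt [ 0.523 -0.034  0.103] z.103 [ 0.523 -0.034  0.103]
top square_jar_lid_tab lm 0.68 [229.6 165.3] depthpt [0.453 0.121 0.087] z.103 [0.45  0.117 0.103]
t 3.55 q7 -24.0 tcp [ 0.467  -0.2848  0.2312] shift mm [127.2  -3.2  -0.3] grip 0.0604 F [ 0.2 -0.2  0.7] M [-0.1   0.17  0.01]
jaw az -56.66 x axis [ 2.8e-03 -7.0e-04 -1.0e+00]
yaw -57 turn [ 0.006   0.0021 -0.0019] 0.4
```

View pics/c2s.png

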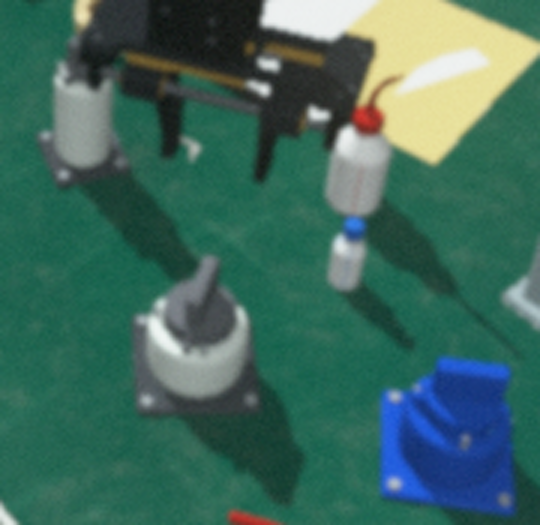

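View pics/c2t.png

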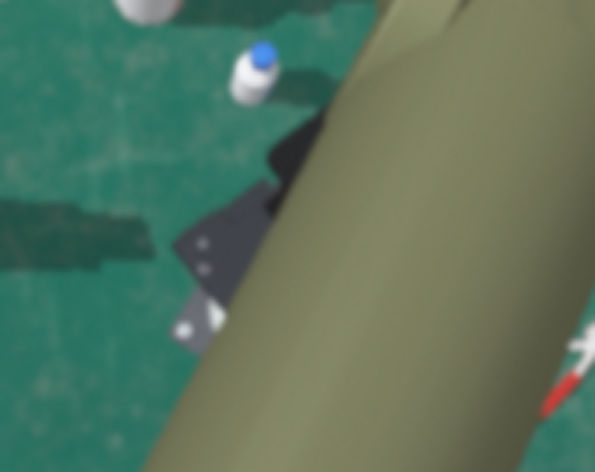

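The hand is now above the squat jar: the fingers are at scene crop (165, 110) and (265, 150). The lid is unchanged. I'll descend in two steps.

```bash
python3 -m pendant '[[60,[35,-1,0],[0,0,0]],[60,[70,-2,0],[0,0,0]],[60,[90,-2,0],[0,0,0]],[60,[90,-2,0],[0,0,0]]]'
python3 - <<'E'
from look import *
plan([.4645,-.2865,.104],[-57])
d=optics.read_camera("scene")
cv2.imwrite("pics/c3s.png",cv2.resize(d["image"][170:305,250:410],None,fx=4,fy=4,interpolation=2))
E
```

```text
time_s: 3.88
tool_pos: [0.4618, -0.2841, 0.136]
tool_rot: [-144.4, 89.6, 158.9]
force: [-0.4, 0.7, -0.5]
grip_width: 0.0597
t 3.88 q7 -21.0 tcp [ 0.4618 -0.2841  0.136 ] shift mm [32.   1.1  3.7] grip 0.0597 F [-0.4  0.7 -0.5] M [-0.05  0.22 -0.03]
jaw az -56.68 x axis [-0.0064  0.0025 -1.    ]
yaw -57 turn [ 0.0055 -0.0056  0.004 ] 0.5
```

View pics/c3s.png

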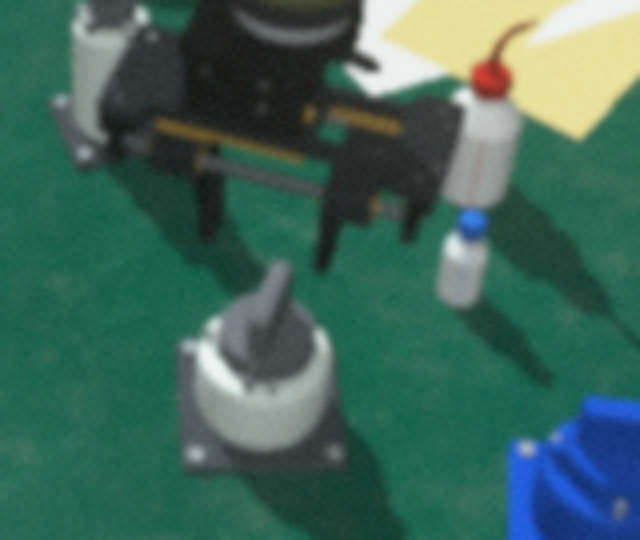

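```bash
python3 - <<'E'
from look import *
print(telemetry.get_obs()["time_s"],telemetry.get_obs()["tool_pos"])
d=optics.read_camera("scene"); pickle.dump(d,open("d4.pkl","wb"))
print(telemetry.get_obs()["time_s"],telemetry.get_obs()["tool_pos"], telemetry.get_obs()["qpos"])
T=d["cam_to_world"]
def proj(p):
    q=T[:3,:3].T@(np.array(p)-T[:3,3]); return d["fx"]*q[0]/-q[2]+d["cx"], -d["fy"]*q[1]/-q[2]+d["cy"]
print("tip mid",proj([.463,-.2855,.119]),"bar top",proj([.4645,-.2865,.114]))
cv2.imwrite("pics/c4s.png",cv2.resize(d["image"][170:305,250:410],None,fx=4,fy=4,interpolation=2))
for y in (-57,123):
    a=np.radians(y); 
    for off in (.03,.04): 
        c,r=proj([.463+off*np.cos(a),-.2855+off*np.sin(a),.119]); print(y,off,c,r)
for (r,c) in((235,330),(230,330),(233,329),(228,302),(225,302)):
    zr=d["range_z"][r,c]; print(r,c,w(d,r,c,zr=zr).round(3))
E
```

```text
3.9333 [ 0.46323144 -0.28514175  0.13849386]
3.9833 [ 0.46451942 -0.28602411  0.14027857] [-13.40493265   9.76724179  46.8182171  104.20892221  -7.58792566
  69.22469683 -21.00628134]
tip mid (np.float64(316.38804554331443), np.float64(242.12382048008692)) bar top (np.float64(316.9974474424706), np.float64(243.48055939494466))
-57 0.03 328.4588623680127 245.5169866390474
-57 0.04 332.51650099153727 246.65760887386278
123 0.03 304.46814343406305 238.7730771921533
123 0.04 300.5278911804942 237.66545284504022
235 330 [ 0.473 -0.317  0.166]
230 330 [ 0.469 -0.319  0.187]
233 329 [ 0.468 -0.318  0.177]
228 302 [ 0.433 -0.264  0.168]
225 302 [ 0.434 -0.263  0.177]
```

View pics/c4s.png

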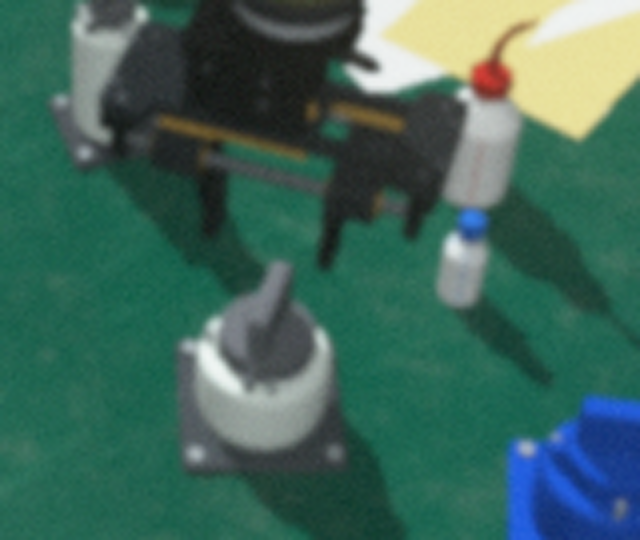

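```bash
python3 - <<'E'
from look import *
def cloud(d):
    rr,cc=np.mgrid[0:420,0:560]; T=d["cam_to_world"]; z=d["range_z"]
    v=np.stack([(cc-d["cx"])/d["fx"]*z,-(rr-d["cy"])/d["fy"]*z,-z],-1)
    return v@T[:3,:3].T+T[:3,3]
d=pickle.load(open("d4.pkl","rb")); W=cloud(d)
for c in (301,302,303,304,328,329,330,331,332):
    print(c,[(r,float(d["range_z"][r,c].round(3)),W[r,c].round(3).tolist()) for r in range(222,244,2)])
E
```

```text
301 [(222, 1.0570000410079956, [0.431, -0.262, 0.188]), (224, 1.062000036239624, [0.432, -0.262, 0.181]), (226, 1.0720000267028809, [0.434, -0.259, 0.171]), (228, 1.0720000267028809, [0.432, -0.262, 0.167]), (230, 1.2929999828338623, [0.529, -0.151, 0.002]), (232, 1.281999945640564, [0.522, -0.159, 0.006]), (234, 1.2829999923706055, [0.52, -0.162, 0.001]), (236, 1.2719999551773071, [0.513, -0.171, 0.006]), (238, 1.2740000486373901, [0.512, -0.173, -0.0]), (240, 1.2680000066757202, [0.507, -0.179, 0.001]), (242, 1.2630000114440918, [0.502, -0.185, 0.001])]
302 [(222, 1.059000015258789, [0.434, -0.262, 0.187]), (224, 1.065000057220459, [0.435, -0.262, 0.179]), (226, 1.069000005722046, [0.435, -0.262, 0.173]), (228, 1.0709999799728394, [0.433, -0.264, 0.168]), (230, 1.2890000343322754, [0.53, -0.155, 0.005]), (232, 1.2860000133514404, [0.526, -0.159, 0.003]), (234, 1.2829999923706055, [0.522, -0.164, 0.002]), (236, 1.281999945640564, [0.52, -0.168, -0.002]), (238, 1.2730000019073486, [0.513, -0.175, 0.001]), (240, 0.0, [-0.05, -0.816, 0.95]), (242, 1.2630000114440918, [0.504, -0.187, 0.
[... 3215 characters left out ...]
062999963760376, [0.474, -0.321, 0.159]), (240, 1.2690000534057617, [0.573, -0.228, 0.002]), (242, 1.2569999694824219, [0.565, -0.237, 0.007])]
332 [(222, 0.9829999804496765, [0.45, -0.34, 0.242]), (224, 1.0290000438690186, [0.472, -0.32, 0.206]), (226, 1.034999966621399, [0.473, -0.32, 0.198]), (228, 1.0390000343322754, [0.473, -0.321, 0.193]), (230, 1.0449999570846558, [0.474, -0.321, 0.185]), (232, 1.0449999570846558, [0.472, -0.323, 0.182]), (234, 1.0490000247955322, [0.472, -0.324, 0.175]), (236, 1.0579999685287476, [0.475, -0.322, 0.166]), (238, 1.274999976158142, [0.58, -0.224, 0.001]), (240, 1.2710000276565552, [0.576, -0.229, -0.0]), (242, 1.2619999647140503, [0.57, -0.236, 0.003])]
```

```bash
python3 - <<'E'
from look import *
d=pickle.load(open("d4.pkl","rb"))
cv2.imwrite("pics/c4z.png",cv2.resize(d["image"][205:260,285:350],None,fx=9,fy=9,interpolation=cv2.INTER_NEAREST))
E
```

```text
(no output)
```

View pics/c4z.png

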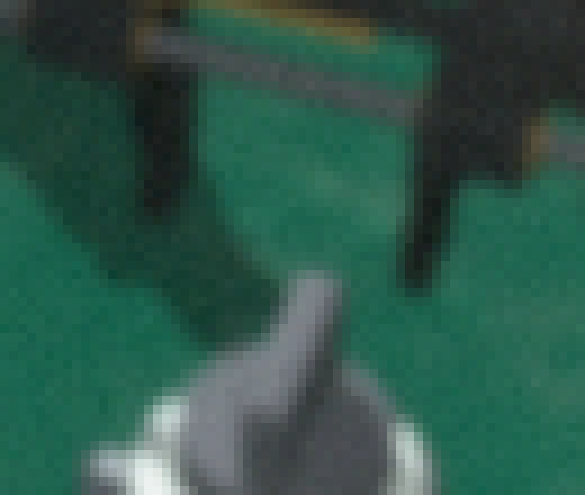

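```bash
python3 - <<'E'
from look import *
def cloud(d):
    rr,cc=np.mgrid[0:420,0:560]; T=d["cam_to_world"]; z=d["range_z"]
    v=np.stack([(cc-d["cx"])/d["fx"]*z,-(rr-d["cy"])/d["fy"]*z,-z],-1)
    return v@T[:3,:3].T+T[:3,3]
d=pickle.load(open("d2.pkl","rb"))["scene"]; W=cloud(d)
for c in (304,306,307,308,336,337,338,339):
    print(c,[(r,W[r,c].round(3).tolist()) for r in range(194,214,2)])
d=pickle.load(open("d1.pkl","rb"))["scene"]; W=cloud(d)
m=(d["range_z"]>0)&(np.hypot(W[...,0]-.223,W[...,1]-.61)<.09)&(W[...,2]>.1)
print(np.c_[np.argwhere(m),W[m]][np.argsort(W[m][:,2])][:15].round(3))
E
```

```text
304 [(194, [0.431, -0.266, 0.278]), (196, [0.431, -0.267, 0.273]), (198, [0.432, -0.266, 0.266]), (200, [0.431, -0.267, 0.261]), (202, [0.433, -0.265, 0.252]), (204, [0.599, -0.077, 0.005]), (206, [0.594, -0.083, 0.006]), (208, [0.591, -0.087, 0.002]), (210, [0.583, -0.097, 0.006]), (212, [0.579, -0.102, 0.004])]
306 [(194, [0.436, -0.267, 0.277]), (196, [0.434, -0.269, 0.273]), (198, [0.434, -0.27, 0.268]), (200, [0.435, -0.269, 0.261]), (202, [0.436, -0.268, 0.253]), (204, [0.607, -0.076, 0.001]), (206, [0.6, -0.085, 0.004]), (208, [0.596, -0.09, 0.002]), (210, [0.589, -0.099, 0.004]), (212, [0.586, -0.103, 0.001])]
307 [(194, [0.437, -0.269, 0.277]), (196, [0.436, -0.27, 0.273]), (198, [0.437, -0.27, 0.266]), (200, [0.436, -0.271, 0.261]), (202, [0.439, -0.268, 0.252]), (204, [0.607, -0.082, 0.005]), (206, [0.602, -0.088, 0.005]), (208, [0.598, -0.093, 0.003]), (210, [0.593, -0.098, 0.001]), (212, [0.59, -0.103, -0.002])]
308 [(194, [0.44, -0.269, 0.276]), (196, [0.442, -0.267, 0.267]), (198, [0.444, -0.266, 0.259]), (200, [0.444, -0.266, 0.253]), (202, [0.616, -0.075, 0.003]), (2
[... 1266 characters left out ...]
.262]), (206, [0.484, -0.322, 0.257]), (208, [0.672, -0.15, 0.005]), (210, [0.668, -0.155, 0.003]), (212, [0.663, -0.16, 0.002])]
[[71.    74.     0.24   0.654  0.222]
 [71.    71.     0.232  0.656  0.224]
 [86.    71.     0.201  0.565  0.224]
 [86.    74.     0.208  0.558  0.224]
 [86.    72.     0.203  0.562  0.225]
 [71.    75.     0.242  0.646  0.225]
 [70.    76.     0.246  0.65   0.225]
 [71.    72.     0.234  0.651  0.225]
 [71.    73.     0.236  0.649  0.225]
 [70.    73.     0.239  0.655  0.225]
 [86.    73.     0.205  0.557  0.226]
 [85.    75.     0.211  0.558  0.227]
 [86.    68.     0.192  0.564  0.227]
 [86.    70.     0.197  0.56   0.227]
 [70.    71.     0.233  0.655  0.227]]
```

Looking at the close-up, the fingertips are at scene (228, 302) and (237, 330), straddling the bar. In depth they appear about 37 mm higher than the reported TCP and tip_reach imply. I'll go down to the nominal grasp height, which is safe under either reading, and look again before trusting it.

```bash
python3 -m pendant '[[60,[15,0,0],[0,0,0]],[60,[28,0,0],[0,0,0]],[60,[36,0,0],[0,0,0]],[60,[36,0,0],[0,0,0]]]'
cat >> look.py <<'E'
def cloud(d):
    rr,cc=np.mgrid[0:420,0:560]; T=d["cam_to_world"]; z=d["range_z"]
    v=np.stack([(cc-d["cx"])/d["fx"]*z,-(rr-d["cy"])/d["fy"]*z,-z],-1)
    return v@T[:3,:3].T+T[:3,3]
E
python3 - <<'E'
from look import *
plan([.4645,-.2865,.104],[-57])
d=optics.read_camera("scene"); pickle.dump(d,open("d5.pkl","wb"))
W=cloud(d)
for c in (302,303,304,305,326,328,329,330,331):
    print(c,[(r,W[r,c].round(3).tolist()) for r in range(236,256,2) if W[r,c,2]>.02])
cv2.imwrite("pics/c5s.png",cv2.resize(d["image"][190:290,270:370],None,fx=6,fy=6,interpolation=cv2.INTER_CUBIC))
E
```

```text
time_s: 4.32
tool_pos: [0.4637, -0.2855, 0.1027]
tool_rot: [-146.9, 89.9, 156.4]
force: [-0.4, -0.7, -0.3]
grip_width: 0.0601
t 4.32 q7 -19.3 tcp [ 0.4637 -0.2855  0.1027] shift mm [-1.3  0.1  1.3] grip 0.0601 F [-0.4 -0.7 -0.3] M [-0.06  0.13  0.03]
jaw az -56.7 x axis [-1.6e-03  7.0e-04 -1.0e+00]
yaw -57 turn [ 0.0052 -0.0014  0.0009] 0.3
302 [(236, [0.436, -0.263, 0.138]), (238, [0.435, -0.264, 0.133]), (240, [0.437, -0.263, 0.124]), (252, [0.443, -0.259, 0.071]), (254, [0.441, -0.262, 0.067])]
303 [(236, [0.439, -0.263, 0.137]), (238, [0.439, -0.263, 0.13]), (250, [0.457, -0.246, 0.056]), (252, [0.451, -0.253, 0.06]), (254, [0.447, -0.259, 0.061])]
304 [(236, [0.446, -0.259, 0.129]), (250, [0.447, -0.261, 0.078]), (252, [0.442, -0.267, 0.079]), (254, [0.44, -0.27, 0.076])]
305 [(250, [0.447, -0.265, 0.081]), (252, [0.443, -0.27, 0.082]), (254, [0.44, -0.273, 0.079])]
326 [(248, [0.493, -0.29, 0.081]), (250, [0.49, -0.294, 0.079]), (252, [0.486, -0.299, 0.079]), (254, [0.48, -0.306, 0.082])]
328 [(240, [0.471, -0.315, 0.148]), (242, [0.47, -0.317, 0.143]), (244, [0.47, -0.318, 0.137]), (246, [0.471, -0.318, 0.13]), (252, [0.492, -0.3, 0.076]), (254, [0.487, -0.305, 0.077])]
329 [(236, [0.471, -0.316, 0.163]), (238, [0.47, -0.318, 0.158]), (240, [0.47, -0.319, 0.152]), (242, [0.471, -0.319, 0.145]), (244, [0.472, -0.319, 0.137]), (246, [0.472, -0.32, 0.131]), (248, [0.471, -0.322, 0.127]), (254, [0.499, -0.297, 0.061])]
330 [(236, [0.474, -0.317, 0.162]), (238, [0.473, -0.318, 0.157]), (240, [0.47, -0.322, 0.155]), (242, [0.473, -0.32, 0.145]), (244, [0.472, -0.322, 0.141]), (246, [0.472, -0.322, 0.133]), (248, [0.471, -0.325, 0.129]), (254, [0.499, -0.301, 0.064])]
331 [(236, [0.47, -0.323, 0.17]), (238, [0.472, -0.322, 0.161]), (240, [0.474, -0.321, 0.151]), (242, [0.473, -0.323, 0.147]), (244, [0.474, -0.323, 0.14]), (246, [0.478, -0.321, 0.128])]
```

View pics/c5s.png

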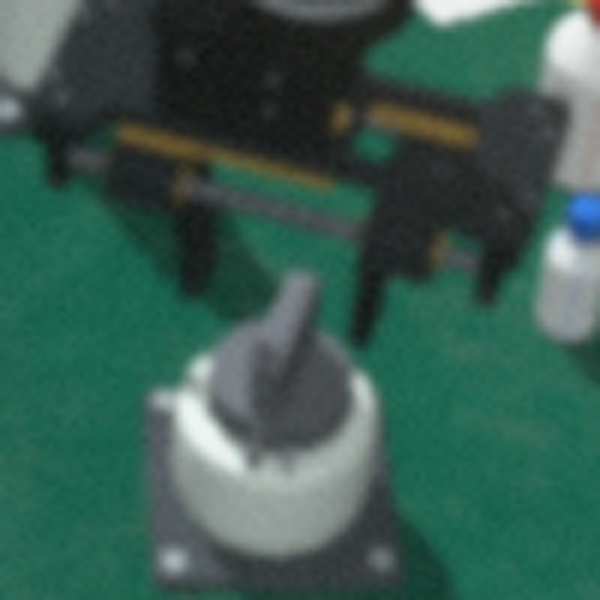

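The fingertips are at crop (190, 290) and (360, 340), at z≈0.124 by depth. That is still above the bar top (0.114), so the offset is real. I go on down cautiously, watching the force.

```bash
python3 -m pendant '[[60,[6,0,0],[0,0,0]],[60,[12,0,0],[0,0,0]],[60,[18,0,0],[0,0,0]],[60,[18,0,0],[0,0,0]]]'
```

```text
time_s: 4.7
tool_pos: [0.4634, -0.2855, 0.0843]
tool_rot: [-145.7, 89.9, 157.6]
force: [0.6, 0.2, 0.4]
grip_width: 0.0606
```

```bash
python3 - <<'E'
from look import *
plan([.4645,-.2865,.068],[-57])
d=optics.read_camera("scene"); pickle.dump(d,open("d6.pkl","wb"))
W=cloud(d)
for c in (302,303,328,329,330):
    print(c,[(r,W[r,c].round(3).tolist()) for r in range(240,262,2) if W[r,c,2]>.02])
cv2.imwrite("pics/c6s.png",cv2.resize(d["image"][190:290,270:370],None,fx=6,fy=6,interpolation=cv2.INTER_CUBIC))
E
```

```text
t 4.7 q7 -18.4 tcp [ 0.4634 -0.2855  0.0843] shift mm [16.3  0.4  1.5] grip 0.0606 F [0.6 0.2 0.4] M [-0.08  0.14 -0.  ]
jaw az -56.72 x axis [-1.8e-03  7.0e-04 -1.0e+00]
yaw -57 turn [ 0.0049 -0.0016  0.0011] 0.3
302 [(240, [0.435, -0.265, 0.126]), (242, [0.437, -0.263, 0.116]), (244, [0.437, -0.264, 0.11]), (252, [0.441, -0.261, 0.074]), (254, [0.44, -0.262, 0.068]), (256, [0.441, -0.263, 0.061]), (258, [0.437, -0.267, 0.06]), (260, [0.435, -0.27, 0.057])]
303 [(240, [0.439, -0.264, 0.123]), (242, [0.441, -0.262, 0.113]), (246, [-0.05, -0.816, 0.95]), (250, [0.454, -0.25, 0.062]), (252, [0.449, -0.255, 0.063]), (254, [0.447, -0.259, 0.061]), (256, [0.44, -0.266, 0.065]), (258, [0.438, -0.269, 0.061]), (260, [0.436, -0.272, 0.058])]
328 [(240, [0.45, -0.335, 0.181]), (242, [0.471, -0.316, 0.142]), (244, [0.472, -0.316, 0.134]), (246, [0.471, -0.317, 0.129]), (248, [0.47, -0.319, 0.125]), (250, [0.471, -0.319, 0.116]), (252, [0.47, -0.32, 0.111]), (254, [0.486, -0.306, 0.078]), (256, [0.484, -0.309, 0.075]), (258, [0.489, -0.305, 0.06]), (260, [0.485, -0.31, 0.061])]
329 [(240, [0.45, -0.338, 0.183]), (242, [0.472, -0.318, 0.143]), (244, [0.472, -0.319, 0.138]), (246, [0.473, -0.319, 0.129]), (248, [0.474, -0.319, 0.122]), (250, [0.47, -0.323, 0.121]), (252, [0.472, -0.322, 0.111]), (254, [0.499, -0.298, 0.062]), (256, [0.495, -0.302, 0.061]), (258, [0.49, -0.307, 0.061]), (260, [0.487, -0.312, 0.06])]
330 [(240, [0.453, -0.338, 0.182]), (242, [0.472, -0.321, 0.145]), (244, [0.47, -0.323, 0.142]), (246, [0.473, -0.322, 0.132]), (248, [0.471, -0.325, 0.129]), (250, [0.472, -0.324, 0.12]), (252, [0.477, -0.321, 0.107]), (254, [0.504, -0.297, 0.057]), (256, [0.497, -0.303, 0.06]), (258, [0.492, -0.309, 0.061]), (260, [0.489, -0.313, 0.061])]
```

View pics/c6s.png

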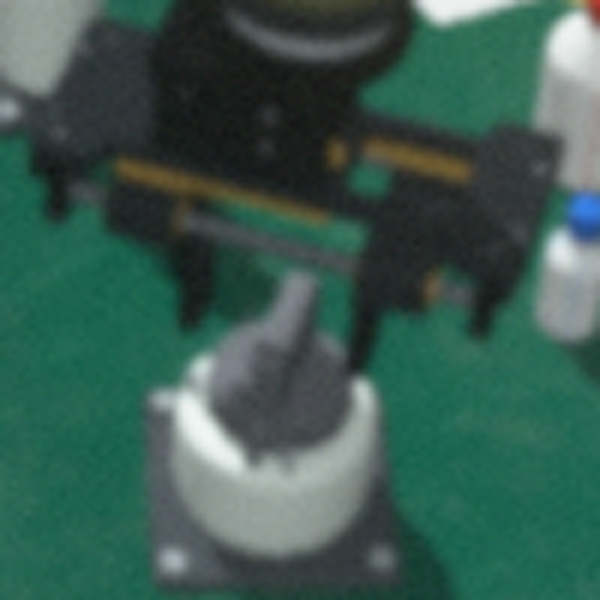

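```bash
python3 -m pendant '[[50,[3,0,0],[0,0,0]],[50,[6,0,0],[0,0,0]],[50,[7,0,0],[0,0,0]]]' && python3 -m pendant '[[40,[3,0,0],[0,0,0]],[40,[6,0,0],[0,0,0]],[40,[8,0,0],[0,0,0]],[40,[8,0,0],[0,0,0]]]'
python3 - <<'E'
from look import *
d=optics.read_camera("scene"); pickle.dump(d,open("d7.pkl","wb"))
W=cloud(d)
for c in (305,306,307,308,324,325,326,327,328):
    print(c,[(r,W[r,c].round(3).tolist()) for r in range(244,264,2) if W[r,c,2]>.02])
cv2.imwrite("pics/c7s.png",cv2.resize(d["image"][190:290,270:370],None,fx=6,fy=6,interpolation=cv2.INTER_CUBIC))
E
```

```text
time_s: 5.0
tool_pos: [0.4641, -0.2859, 0.0782]
tool_rot: [-171.0, 90.0, 132.3]
force: [-0.8, 0.0, 0.4]
grip_width: 0.0514
time_s: 5.33
tool_pos: [0.4638, -0.2858, 0.07]
tool_rot: [-145.2, 90.0, 158.1]
force: [0.2, -0.3, -0.3]
grip_width: 0.0409
305 [(244, [0.442, -0.269, 0.112]), (246, [0.44, -0.272, 0.108]), (248, [0.441, -0.271, 0.099]), (250, [0.439, -0.274, 0.096]), (252, [0.443, -0.27, 0.081]), (254, [0.439, -0.275, 0.082]), (256, [0.438, -0.276, 0.076]), (258, [0.435, -0.28, 0.074]), (260, [0.437, -0.278, 0.063]), (262, [0.436, -0.281, 0.059])]
306 [(244, [0.441, -0.273, 0.115]), (246, [0.443, -0.272, 0.106]), (248, [0.442, -0.273, 0.1]), (250, [0.449, -0.266, 0.081]), (252, [0.446, -0.27, 0.079]), (254, [0.442, -0.275, 0.08]), (256, [0.439, -0.28, 0.079]), (258, [0.435, -0.284, 0.078]), (260, [0.436, -0.283, 0.069]), (262, [0.435, -0.285, 0.063])]
307 [(244, [0.449, -0.269, 0.106]), (246, [0.449, -0.269, 0.099]), (248, [0.455, -0.263, 0.082]), (250, [0.453, -0.266, 0.078]), (252, [0.448, -0.271, 0.079]), (254, [0.443, -0.278, 0.082]), (256, [0.44, -0.281, 0.079]), (258, [0.43
[... 1219 characters left out ...]
-0.309, 0.081]), (258, [0.472, -0.314, 0.081]), (260, [0.473, -0.315, 0.074]), (262, [0.474, -0.315, 0.065])]
327 [(244, [0.45, -0.334, 0.166]), (246, [0.467, -0.318, 0.132]), (248, [0.47, -0.316, 0.122]), (250, [0.478, -0.309, 0.101]), (252, [0.486, -0.302, 0.082]), (254, [0.482, -0.307, 0.082]), (256, [0.479, -0.311, 0.081]), (258, [0.479, -0.312, 0.074]), (260, [0.483, -0.308, 0.06]), (262, [0.478, -0.315, 0.062])]
328 [(244, [0.451, -0.336, 0.167]), (246, [0.469, -0.32, 0.133]), (248, [0.487, -0.303, 0.098]), (252, [0.49, -0.302, 0.079]), (254, [0.488, -0.305, 0.076]), (256, [0.486, -0.308, 0.073]), (258, [0.488, -0.306, 0.061]), (260, [0.485, -0.31, 0.06]), (262, [0.48, -0.315, 0.061])]
```

View pics/c7s.png

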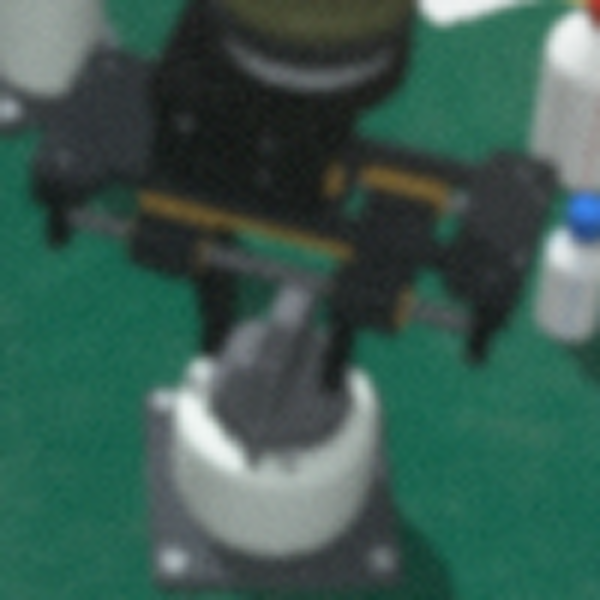

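The fingers now straddle the bar at crop (215, 345) and (335, 375). The tips are at z≈0.093, with no contact force. I close the gripper.

```bash
python3 -m pendant '[[5,[0,0,0],[0,0,0]],[5,[0,0,0],[0,0,0]],[5,[0,0,0],[0,0,0]],[5,[0,0,0],[0,0,0]],[5,[0,0,0],[0,0,0]]]' 30
python3 - <<'E'
from look import *
plan([.4645,-.2865,.071],[-57,-137])
E
```

```text
time_s: 5.8
tool_pos: [0.465, -0.2872, 0.0708]
tool_rot: [8.1, 89.8, -48.6]
force: [5.3, -7.8, -7.3]
grip_width: 0.0144
t 5.8 q7 -17.6 tcp [ 0.465  -0.2872  0.0708] shift mm [-0.2 -0.1 -0.9] grip 0.0144 F [ 5.3 -7.8 -7.3] M [-1.71 -1.11 -0.07]
jaw az -56.73 x axis [ 0.0023 -0.0026 -1.    ]
yaw -57 turn [ 0.0047  0.0034 -0.0005] 0.3
yaw -137 turn [ 1.401   0.0025 -0.0028] 80.3
```

Gripped: the width is 14.4 mm, matching the 14 mm bar. The side force is about 9 N. I turn clockwise (+x) and ease the jaw offset by 1 mm.

```bash
python3 -m pendant '[[5,[0,0,1],[0.05,0,0]],[5,[0,0,1],[0.13,0,0]],[5,[0,0,1],[0.21,0,0]],[5,[0,0,1],[0.29,0,0]],[5,[0,0,1],[0.37,0,0]],[5,[0,0,1],[0.45,0,0]],[5,[0,0,1],[0.53,0,0]],[5,[0,0,1],[0.6,0,0]],[5,[0,0,1],[0.6,0,0]]]'
python3 - <<'E'
from look import *
plan([.465,-.2865,.071],[-137])
d=optics.read_camera("scene"); pickle.dump(d,open("d8.pkl","wb"))
cv2.imwrite("pics/c8s.png",cv2.resize(d["image"][190:290,270:370],None,fx=6,fy=6,interpolation=cv2.INTER_CUBIC))
E
```

```text
time_s: 6.55
tool_pos: [0.4648, -0.2858, 0.0708]
tool_rot: [-167.2, 89.9, 101.6]
force: [-0.6, 2.1, 3.8]
grip_width: 0.0136
t 6.55 q7 -49.9 tcp [ 0.4648 -0.2858  0.0708] shift mm [-0.2  0.2  0.7] grip 0.0136 F [-0.6  2.1  3.8] M [ 0.62  0.51 -0.11]
jaw az -91.17 x axis [-4.0e-04  1.7e-03 -1.0e+00]
yaw -137 turn [ 0.7999 -0.0015  0.001 ] 45.8
```

View pics/c8s.png

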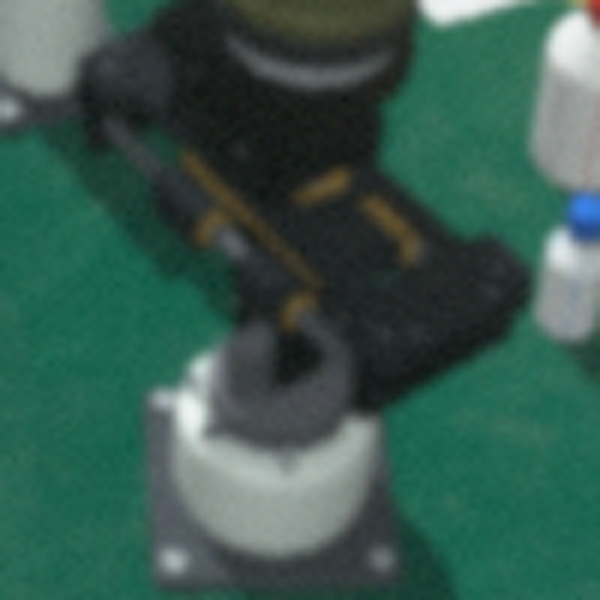

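The lid turned with the hand: its tab moved from crop (258, 450) to (215, 430). The open pin is at (290, 465) and a shut pin seems to be near (200, 365). I carry on in checked steps.

```bash
python3 -m pendant '[[5,[0,0,0],[0.08,0,0]],[5,[0,0,0],[0.16,0,0]],[5,[0,0,0],[0.24,0,0]],[5,[0,0,0],[0.3,0,0]],[5,[0,0,0],[0.3,0,0]]]'
python3 - <<'E'
from look import *
plan([.465,-.2865,.071],[-137])
E
```

```text
time_s: 7.02
tool_pos: [0.4649, -0.2849, 0.0708]
tool_rot: [-154.7, 89.8, 97.0]
force: [-1.2, 4.7, 5.8]
grip_width: 0.0135
t 7.02 q7 -65.7 tcp [ 0.4649 -0.2849  0.0708] shift mm [-0.2  0.5  1.5] grip 0.0135 F [-1.2  4.7  5.8] M [ 1.11  0.52 -0.11]
jaw az -108.25 x axis [-4.0e-04  3.2e-03 -1.0e+00]
yaw -137 turn [ 0.5019 -0.0025  0.0021] 28.8
```

```bash
python3 -m pendant '[[5,[0,0,-1],[0.06,0,0]],[5,[0,0,-1],[0.12,0,0]],[5,[0,0,-1],[0.12,0,0]]]'; python3 - <<'E'
from look import *
plan([.465,-.2865,.071],[-137])
E
python3 -m pendant '[[5,[0,0,0],[0.06,0,0]],[5,[0,0,0],[0.12,0,0]],[5,[0,0,0],[0.12,0,0]]]'
python3 - <<'E'
from look import *
plan([.465,-.2865,.071],[-137])
d=optics.read_camera("scene"); pickle.dump(d,open("d9.pkl","wb"))
cv2.imwrite("pics/c9s.png",cv2.resize(d["image"][190:290,270:370],None,fx=6,fy=6,interpolation=cv2.INTER_CUBIC))
E
```

```text
time_s: 7.27
tool_pos: [0.4651, -0.2846, 0.0708]
tool_rot: [-144.5, 89.9, 100.4]
force: [-1.3, 4.0, 5.9]
grip_width: 0.0137
t 7.27 q7 -72.1 tcp [ 0.4651 -0.2846  0.0708] shift mm [-0.2  0.7  1.8] grip 0.0137 F [-1.3  4.   5.9] M [ 0.9   0.53 -0.12]
jaw az -115.13 x axis [-4.0e-04  2.3e-03 -1.0e+00]
yaw -137 turn [ 0.3816 -0.0016  0.0017] 21.9
time_s: 7.52
tool_pos: [0.4653, -0.2842, 0.0708]
tool_rot: [-142.4, 89.8, 95.6]
force: [-2.4, 4.8, 5.8]
grip_width: 0.0139
t 7.52 q7 -78.4 tcp [ 0.4653 -0.2842  0.0708] shift mm [-0.2  1.   2.1] grip 0.0139 F [-2.4  4.8  5.8] M [ 1.07  0.52 -0.13]
jaw az -122.0 x axis [-3.0e-04  2.9e-03 -1.0e+00]
yaw -137 turn [ 0.2618 -0.002   0.002 ] 15.0
```

View pics/c9s.png

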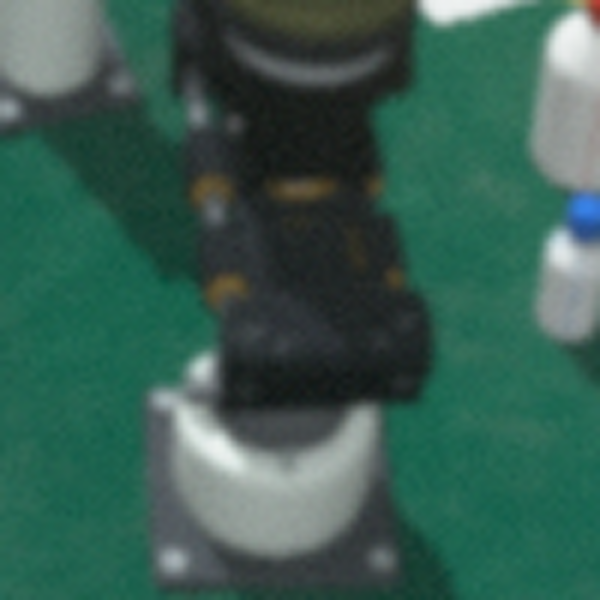

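Turned 1.14 rad so far, and the moment is still only the lid's friction (0.12 N m). The hand hides the tab now. I keep going in small steps and watch for the stop in the moment.

```bash
python3 -m pendant '[[5,[0,0,0],[0.05,0,0]],[5,[0,0,0],[0.1,0,0]],[5,[0,0,0],[0.1,0,0]]]' >/dev/null; python3 - <<'E'
from look import *
plan([.465,-.2865,.071],[-137])
E
python3 -m pendant '[[5,[0,0,0],[0.05,0,0]],[5,[0,0,0],[0.08,0,0]],[5,[0,0,0],[0.08,0,0]]]'>/dev/null
python3 - <<'E'
from look import *
plan([.465,-.2865,.071],[-137])
E
```

```text
t 7.82 q7 -83.5 tcp [ 0.4654 -0.2841  0.0708] shift mm [-0.3  1.1  2.1] grip 0.014 F [-1.9  3.9  5.4] M [1.03 0.43 0.64]
jaw az -127.59 x axis [-3.0e-04  2.6e-03 -1.0e+00]
yaw -137 turn [ 0.1642 -0.0017  0.002 ] 9.4
t 8.07 q7 -87.6 tcp [ 0.4657 -0.2844  0.0708] shift mm [-0.2  0.9  2.1] grip 0.0151 F [-0.7  4.8  4.7] M [1.06 0.28 0.75]
jaw az -132.1 x axis [ 0.      0.0018 -1.    ]
yaw -137 turn [ 0.0855 -0.0013  0.0012] 4.9
```

The moment jumped from 0.12 to 0.75 N m, and the grip widened to 15.1 mm as the pads twist on a bar that no longer moves. The tab is on the stop. I open the gripper without turning back and lift off.

```bash
python3 -m pendant '[[60,[0,0,0],[0,0,0]],[60,[0,0,0],[0,0,0]],[60,[0,0,0],[0,0,0]],[60,[0,0,0],[0,0,0]],[60,[-10,0,0],[0,0,0]],[60,[-40,0,0],[0,0,0]],[60,[-80,0,0],[0,0,0]],[60,[-120,0,0],[0,0,0]],[60,[-160,0,0],[0,0,0]],[60,[-200,0,0],[0,0,0]]]'
python3 - <<'E'
from look import *
snap("10")
D=pickle.load(open("d10.pkl","rb"));d=D["scene"]
for c in ("scene","top"):
    W=cloud(D[c]); p=W[(D[c]["range_z"]>0)&(np.hypot(W[...,0]-.465,W[...,1]+.286)<.05)&(W[...,2]>.1)&(W[...,2]<.13)]
    if len(p)>20: print(c,len(p),cv2.minAreaRect((p[:,:2]*1000).astype(np.float32)))
cv2.imwrite("pics/c10s.png",cv2.resize(d["image"][190:290,270:370],None,fx=6,fy=6,interpolation=cv2.INTER_CUBIC))
E
```

```text
time_s: 8.9
tool_pos: [0.4642, -0.2867, 0.2731]
tool_rot: [130.4, 89.9, -2.1]
force: [1.4, -0.6, -0.5]
grip_width: 0.0591
scene squat_jar_lid_grip lm 0.56 [276.1 408.7] depthpt [ 0.57  -0.484  0.114] z.103 [ 0.578 -0.479  0.103]
scene slim_bottle_lid_tab lm 0.5 [176.5 269.2] depthpt [ 0.52  -0.013  0.107] z.103 [ 0.523 -0.009  0.103]
scene square_jar_lid_tab lm 0.49 [163.2 221.9] depthpt [0.449 0.125 0.097] z.103 [0.446 0.119 0.103]
scene mask squat_jar_lid 0.97 [300.7 240.8 328.3 265.1] 547
scene mask squat_jar_lid 0.73 [384.5 267.9 420.1 296.8] 607
top slim_bottle_lid_tab lm 0.69 [193.5 226.8] depthpt [ 0.523 -0.026  0.117] z.103 [ 0.526 -0.025  0.103]
top square_jar_lid_tab lm 0.81 [231.2 165.1] depthpt [0.448 0.119 0.098] z.103 [0.447 0.118 0.103]
scene 171 ((463.1125183105469, -288.3338317871094), (15.308298110961914, 53.48350524902344), 55.27566909790039)
```

View pics/c10s.png

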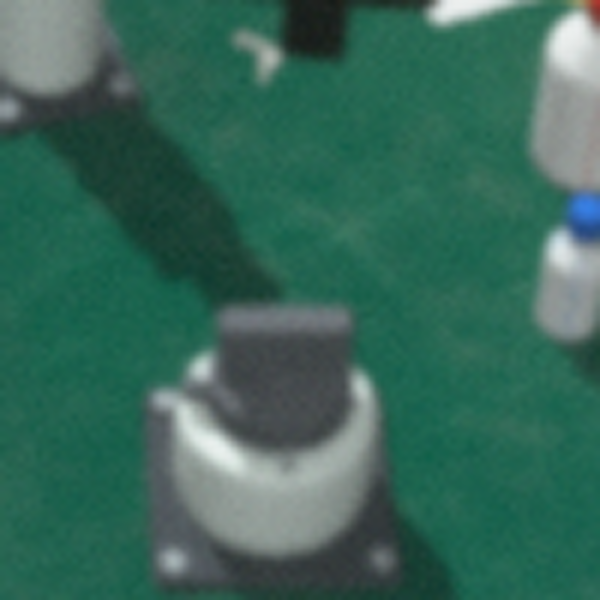

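The lid now lies turned with its bar at about -35°, a turn of 68°. The tab, near crop (235, 400), is close to the pin at (205, 370). I move the arm aside for a clear top view.

```bash
python3 - <<'E'
from look import *
plan([.52,-.02,.32])
E
```

```text
t 9.4 q7 -97.8 tcp [ 0.4643 -0.2856  0.2694] shift mm [ -50.6 -138.  -233.7] grip 0.06 F [-0.7  0.6  0.2] M [-0.01  0.21  0.01]
jaw az -132.37 x axis [-2.2e-03  4.0e-04 -1.0e+00]
```

```bash
python3 -m pendant '[[60,[-20,-17,-30],[0,0,0]],[60,[-50,-36,-61],[0,0,0]],[60,[-50,-55,-93],[0,0,0]],[60,[-50,-74,-125],[0,0,0]],[60,[-50,-93,-157],[0,0,0]],[60,[-50,-112,-189],[0,0,0]],[60,[-50,-130,-220],[0,0,0]],[60,[-50,-138,-234],[0,0,0]],[60,[-50,-138,-234],[0,0,0]]]'
python3 - <<'E'
from look import *
snap("11")
D=pickle.load(open("d11.pkl","rb"))
for c in ("scene","top"):
    W=cloud(D[c]); p=W[(D[c]["range_z"]>0)&(np.hypot(W[...,0]-.465,W[...,1]+.286)<.05)&(W[...,2]>.1)&(W[...,2]<.13)]
    if len(p)>20: print(c,len(p),cv2.minAreaRect((p[:,:2]*1000).astype(np.float32)))
cv2.imwrite("pics/c11s.png",cv2.resize(D["scene"]["image"][225:285,285:345],None,fx=9,fy=9,interpolation=cv2.INTER_CUBIC))
cv2.imwrite("pics/c11t.png",cv2.resize(D["top"]["image"][185:250,305:370],None,fx=9,fy=9,interpolation=cv2.INTER_CUBIC))
D0=pickle.load(open("d1.pkl","rb"))
cv2.imwrite("pics/c01t.png",cv2.resize(D0["top"]["image"][185:250,305:370],None,fx=9,fy=9,interpolation=cv2.INTER_CUBIC))
E
```

```text
time_s: 10.15
tool_pos: [0.5209, -0.0144, 0.3193]
tool_rot: [-34.9, 89.9, -166.8]
force: [-1.2, 1.2, -0.3]
grip_width: 0.0599
scene squat_jar_lid_grip lm 0.91 [279.  406.5] depthpt [ 0.57  -0.48   0.099] z.103 [ 0.567 -0.482  0.103]
scene squat_jar_lid_grip lm 0.86 [244.5 315.1] depthpt [ 0.46  -0.285  0.112] z.103 [ 0.466 -0.279  0.103]
scene slim_bottle_lid_tab lm 0.77 [174.9 272.4] depthpt [ 0.521 -0.026  0.121] z.103 [ 0.534 -0.008  0.103]
scene square_jar_lid_tab lm 0.5 [166.1 221.8] depthpt [0.443 0.116 0.095] z.103 [0.439 0.108 0.103]
scene mask squat_jar_lid 0.92 [386.1 269.9 421.6 298.9] 607
scene mask squat_jar_lid 0.7 [303.9 239.7 326.7 265.4] 513
top squat_jar_lid_grip lm 0.87 [214.2 342.1] depthpt [ 0.46  -0.284  0.116] z.103 [ 0.462 -0.286  0.103]
top squat_jar_lid_grip lm 0.72 [160.5 416.2] depthpt [ 0.578 -0.47   0.11 ] z.103 [ 0.58  -0.473  0.103]
top mask squat_jar_lid 0.7 [397.3 154.5 427.3 176. ] 589
scene 169 ((463.6597595214844, -287.8943176269531), (14.997529029846191, 53.40960693359375), 52.13178253173828)
top 149 ((466.66552734375, -285.9659118652344), (13.714025497436523, 53.069068908691406), 54.72710037231445)
```

View pics/c11s.png

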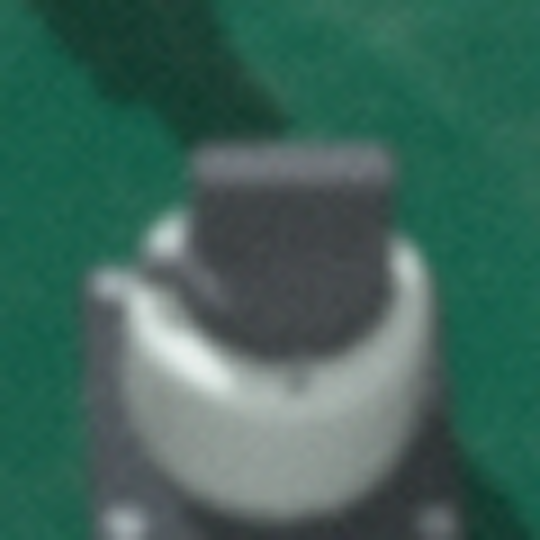

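View pics/c11t.png

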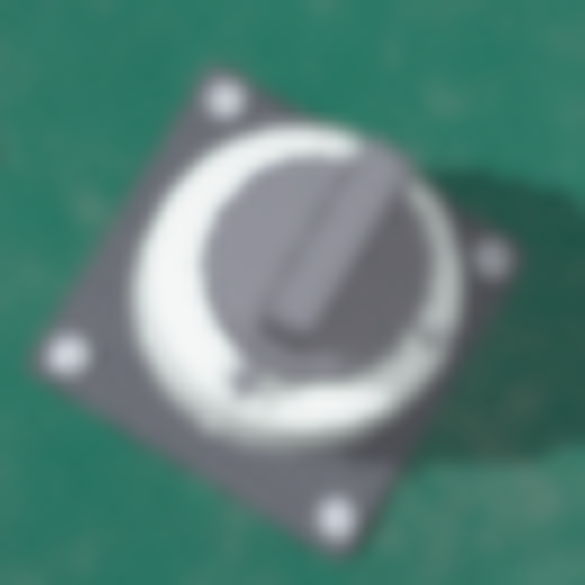

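View pics/c01t.png

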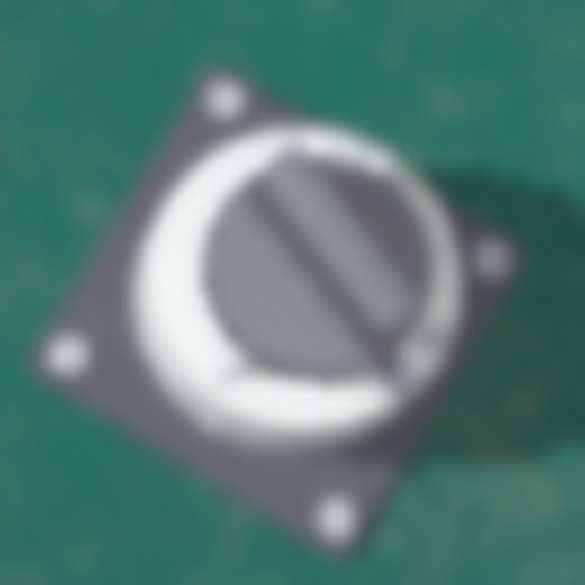

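In the top view the tab now sits at crop (245, 380), right against the stop pin at (233, 374). The other pin is at (430, 335), where the tab started. Last, I compare the neighbouring lids with the first picture and check that everything is at rest.

```bash
python3 - <<'E'
from look import *
A=pickle.load(open("d1.pkl","rb"));B=pickle.load(open("d11.pkl","rb"))
a=A["scene"]["image"][140:215,190:300];b=B["scene"]["image"][140:215,190:300]
a2=A["top"]["image"][200:265,125:190];b2=B["top"]["image"][200:265,125:190]
top=np.hstack([a,b]); t2=np.hstack([a2,b2]); t2=cv2.copyMakeBorder(t2,0,0,0,top.shape[1]-t2.shape[1],0)
cv2.imwrite("pics/cmp.png",cv2.resize(np.vstack([top,t2]),None,fx=3.6,fy=3.6,interpolation=cv2.INTER_CUBIC))
plan([.52,-.02,.32])
print(np.abs(telemetry.get_obs()["joint_velocities"]).max())
E
```

```text
t 10.65 q7 -133.0 tcp [ 0.5206 -0.0208  0.3207] shift mm [ 0.7 -1.  -0.2] grip 0.0603 F [ 0.3  0.6 -0.2] M [ 0.01  0.14 -0.05]
jaw az -132.43 x axis [ 3.e-04  4.e-04 -1.e+00]
0.44212153441023416
```

View pics/cmp.png

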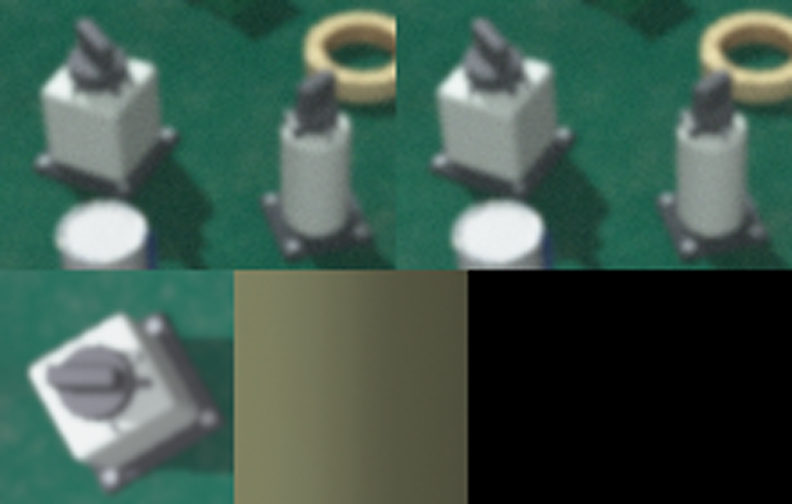

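The square jar's lid (left) and the slim bottle's lid (right) look the same in the before and after scene crops. The arm hangs free. I hand in.

```bash
python3 -c "
from cell import env
print(env.sign_off())"
```

```text
the job is handed in; nothing more can be done
None
```

I twisted the squat white jar's lid about 68–70° clockwise until it stopped, let go, moved the arm clear, and handed the job in at about 10.7 s.

**Last checks:**
- **Lid at its stop:** near the end, the turning moment jumped from about 0.12 to 0.75 N m and the bar stopped following the jaws. The clear top view afterwards shows the tab against the stop pin. The bar measured -35° to -38° by depth, having started at +33°.
- **Other lids:** the slim bottle's and square jar's lids look the same in the before and after scene pictures. The network's tab points for those two scattered by several millimetres, sometimes more than 10 mm, so I relied on the pictures instead. The arm blocked the final top view of the square jar; I did not check the bottle from the top.
- **Robot:** it was clear of everything with the gripper open, and the largest contact force I read was about 11 N.

**One disagreement:** by depth camera, the fingertips stood about 37 mm higher than the reported TCP and `tip_reach` imply. I trusted the camera and went down in small steps, checking the force. The grip then closed at 14.4 mm on the 14 mm bar.

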